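Set up the wear check and fish out the dressing stick

TASK

Set up the wear check: first seat the chequered calibration block flat, square and fully home in the pocket of the camera fixture and let go of it. Then take the long brick-red dressing stick out of the blue box, tilting it out through the opening between the two fixed white covers, and hold it level, lengthwise and centred over the seated block, about 100 mm above the block's top, clear of everything but the gripper. Finish while still holding it there, and leave the other things on the table where they are.

Things in the scene. Friction and masses are not known exactly. Their poses are not given: they have to be found in the camera images.
- block_center (a point): centre of the calibration block, a loose white block, 46 mm (its x) by 70 mm (its y) by 30 mm high, about 0.25 kg, with a black and white chequered top; z up. It starts lying on the table, at any moderate angle; either way round fits the pocket.
- pocket_floor (a point): centre of the floor of the fixture's black-floored pocket, 50 mm (x) by 74 mm (y), 10 mm deep, floor 12 mm above the table, z up. The seated block's top is 42 mm above the table, 20 mm above the fixture's.
- fixture: grey plate fixed to the table, 130 mm (x) by 120 mm (y), 22 mm high, with the pocket in its middle; origin under the pocket's centre at table height, axes as the pocket's. A small black camera on a post stands on it, 95 to 175 mm from the pocket's centre along +x and up to 125 mm above the table.
- well: blue sheet-metal box fixed to the table, 316 mm (x) by 136 mm (y) by 59 mm high; origin under its centre at table height, x along its length. Floor 4 mm thick, inside 310 by 130 mm. Two fixed white covers close its ends, undersides 56 mm and tops 59 mm above the table, leaving an opening 150 mm long (x -75 to +75 mm), full width. The stick can slide lengthwise under them.
- stick_center (a point): centre of the dressing stick, a loose square abrasive bar, brick red, 200 mm long (its x) by 20 by 20 mm, about 0.18 kg; starts lying on the floor of the blue box, roughly along the box's length, both ends under the covers.
- stick_end_a (a point): middle of the stick's end face at its +x end
- stick_end_b (a point): middle of the stick's end face at its -x end
- stick: the dressing stick itself; origin at the middle of its underside, x along its length
- block: the calibration block itself; origin at the middle of its underside
- cutters_a: bystander: pale pot of dark end mills, 62 mm across, 90 mm high; origin under its centre
- cutters_b: bystander: a second such pot of end mills
- bottle: bystander: pale water bottle, 62 mm across, 200 mm high; origin under its centre
- phone: bystander: black phone, 150 by 74 by 9 mm, lying flat
- meter: bystander: white handheld meter, 140 by 60 by 22 mm, lying flat
- collet: bystander: steel collet nut, 40 mm across, 30 mm high
Not all that is in view belongs to the job. Several things look just like the stick: the one meant starts farthest from the robot's base.

How it is judged:
On the way, in this order (a step that is already met when the one before it is completed fails the run):
1. the block sits flat, square and fully home in the pocket, let go (horizontal distance between block_center and pocket_floor below 0.004 m and z of block_center in the frame of pocket_floor between 0.012 and 0.0175 m and angle between block_center's own z axis and vertical below 0.06 rad and angle between the y axis of block_center and the y axis of pocket_floor, either way round below 0.1 rad and contact force between the fingers and block below 0.1 N), for 0.2 s.
2. the stick is out of the box: both its ends are above the covers and it touches the box no more (height (world z) of each of stick_end_a, stick_end_b above 0.075 m and contact force between stick and well below 0.1 N), for 0.1 s.
At the end, for the whole second after the job is handed in: Block let go and home in the pocket (within 4 mm, 2.5 mm high, 0.1 rad). Gripper holds the stick still, its centre within 30 mm of over the block's, 50 to 160 mm above its top, level within 0.15 rad, along its 70 mm side within 0.2 rad, touching neither box, fixture nor block (all of step 1 and contact force between stick and well below 0.1 N and contact force between stick and fixture below 0.1 N and contact force between stick and block below 0.1 N and contact force between the fingers and stick above 1 N and horizontal distance between stick_center and block_center below 0.03 m and z of stick_center in the frame of pocket_floor between 0.08 and 0.19 m and angle between the x axis of stick_center and the y axis of block_center, either way round below 0.2 rad and angle between stick_center's own x axis and vertical between 1.4208 and 1.7208 rad and linear speed of stick below 0.03 m/s); the arm keeps its last pose, push and grip.
It fails at once if a bystander is shifted by more than 30 mm (distance of any of cutters_a, cutters_b, bottle, phone, meter, collet from where it was at the start of the episode above 0.03 m).
It also fails if it takes over 61 s, if anything falls off the work surface, if the arm or the gripper's body presses on something with over 40 N, if the wrist force passes 120 N, or if a joint passes its speed limit or range.

ROBOT

A 6-joint arm with a two-finger parallel gripper is mounted at the origin on the work surface. World frame = base frame: x ahead of the robot, y to its left, z up, the work surface at z = 0. Lengths are in m, angles in rad, forces in N, time in s.
With the tool pointing down it reaches from about 0.3 to 0.875 m from the base axis. Payload 6.4 kg.
Tool frame: the origin (TCP) lies between the finger pads; the fingertips stand 25 mm ahead of it and the grasp point (between the pads) lies 6 mm ahead of it; z points along the fingers, y is the line along which they close (so a half turn about z gives the same grasp; the last joint's range is limited). The gripper opens to 85 mm and grips with 20 to 120 N. Pads are 22 mm wide; open, the fingers measure 114 mm over their backs; the gripper's body (76 mm by 85 mm) begins 54 mm behind the grasp point. The pads swing forward as they close: fully open they stand 13 mm farther back than shut.
Start: joints at [-1.393, 0.181, 1.607, -0, 1.354, -0.206], TCP at [0.215, -0.533, 0.256] pointing down, gripper open.
Joint ranges: [-2.99, 2.99], [-0.89, 2.07], [0.3, 2.58], [-1.14, 4.28], [0, 2.63], [-3.12, 3.12]. Speed limits (rad/s): [2.57, 2.57, 3.01, 3.14, 3.14, 3.14].

INTERFACE

Orientations are given as a unit quaternion [w, x, y, z].
In Python, from bench import ctrl gives the robot as it stands.
- The arm moves only by the tool servo_tool, never from a script. Its argument "series" is text: rows parted by semicolons, each of 7 numbers parted by spaces: the gripper command: -1 is fully open, 1 is shut, values between are in proportion, then the shift along the tool's x, y, z in m, then the turn, a rotation vector about the tool's x, y, z in degrees. A call has 1 to 12 rows; each row is the pose to reach, as a shift and turn from the pose commanded when the call began, along the tool's axes at that moment; what a row does not reach only later rows make up. A row lasts 1/12 s, in which the tool goes at most 41.7 mm and 7.16 degrees, less where a joint would pass 70% of its speed; a pose out of reach is approached as far as the arm can. A call with a gripper value outside its range is refused whole. The fingers move at their own pace and stop on an object; the grip force is fixed at half the most. Time passes only in rows, so rows that repeat a pose let the fingers close. It gives the time, the measured TCP pose, the force, the opening and the grip force at its end, in the units of the state.
- ctrl.get_obs(): the state, without advancing time (a new reading comes with each control period).
- ctrl.camera(name): name is "scene" or "top" or "wrist"; returns a dict with "img" (384x512x3 uint8, red, green, blue), "z_map" (384x512 float32, m along the optical axis (not along the pixel's ray), 0 where there is no reading), "fovy" (degrees; the focal length in pixels is half the picture's height over the tangent of half this angle, whatever the lens; pixels are square), "cx", "cy" (the principal point, pixels), "extrinsics" (4x4, takes a point from camera to world coordinates); the wrist camera has in their place "T_tool_cam" (4x4, takes a point from camera to tool coordinates, whose origin is the TCP and whose axes are the flange's). Camera axes: x right, y down, z forward; pixel columns grow to the right and rows downward; lengths in m; the calibration is good to about 2 mm. The wrist camera is an equidistant fisheye: a pixel r from the principal point sees the ray r / f radians off the axis. A picture is of the moment at which its call begins: read the wrist's pose just before it.
- ctrl.hand_in(): hands the job in; it is judged then, once.
The state is a dict: "time_s": time; "q": joint angles; "dq": joint speeds; "joint_efforts": joint torques, N m; "eef_pos": TCP position; "eef_rot": TCP orientation; "wrist_force": force on the tool from outside, world axes, zero at the start; "torque": the same for the moment, N m; "opening": opening from 0.0 (shut) to 1.0 (fully open); "grasp_force": force on a finger pad.
Only numpy, scipy, OpenCV 4.12 (cv2) and the standard library are available. Lean on these libraries where they do the work, as an engineer would, in place of code of your own. Each camera call takes 0.05 s, during which the arm holds its last target. There are 200 camera calls.

## Working session

There is one attempt and no reset: what is moved stays moved. The work goes in short steps, Python scripts to look and compute and a tool call to move; the robot and the scene stay as the last step left them, time stands still between calls to the robot, and variables do not carry over. Pictures are saved under pics/ and viewed, at most 10 in all, crops included, and the job is handed in when it is done.

Besides the shell and the picture viewer there is one more tool, called after "Emit:" by a JSON object that holds its "op" and its "data", one argument or row to a line. servo_tool: Moves the arm, as the interface text tells. Its arguments: {"type":"object","properties":{"series":{"type":"string"}},"required":["series"]}

```bash
mkdir -p pics; cat > h.py <<'E'
import numpy as np, cv2, pickle
from bench import ctrl
def grab(n):
    o=ctrl.get_obs(); c=ctrl.camera(n); c['obs']=o
    pickle.dump(c,open(f'{n}.pkl','wb')); return c
def load(n): return pickle.load(open(f'{n}.pkl','rb'))
def R(q): 
    from scipy.spatial.transform import Rotation as r
    return r.from_quat([q[1],q[2],q[3],q[0]]).as_matrix()
def T(c):
    if 'extrinsics' in c: return np.array(c['extrinsics'])
    M=np.eye(4);M[:3,:3]=R(c['obs']['eef_rot']);M[:3,3]=c['obs']['eef_pos'];return M@np.array(c['T_tool_cam'])
def rays(c,uv):
    uv=np.atleast_2d(np.asarray(uv,float)); H=c['img'].shape[0]
    f=H/2/np.tan(np.radians(c['fovy'])/2); d=uv-[c['cx'],c['cy']]
    if 'extrinsics' in c: return np.c_[d/f,np.ones(len(d))]
    r=np.linalg.norm(d,axis=1)+1e-9; th=r/f
    return np.c_[d/r[:,None]*np.sin(th)[:,None],np.cos(th)]
def onplane(c,uv,z):
    M=T(c); D=rays(c,uv)@M[:3,:3].T; return M[:3,3]+D*((z-M[2,3])/D[:,2])[:,None]
def pts(c):
    H,W=c['z_map'].shape; v,u=np.mgrid[:H,:W]
    r=rays(c,np.c_[u.ravel(),v.ravel()]); r=r/r[:,2:3]
    P=r*c['z_map'].reshape(-1,1); M=T(c); return (P@M[:3,:3].T+M[:3,3]).reshape(H,W,3)
E
python3 - <<'E'
from h import *
for n in ['top','scene']:
    c=grab(n); cv2.imwrite(f'pics/{n}.png',cv2.resize(c['img'][:,:,::-1],(800,600))); print(n,c['fovy'],T(c).round(3).tolist())
print(ctrl.get_obs())
E
```

```text
top 49.229617372823256 [[0.016, -0.99, 0.142, 0.368], [-1.0, -0.018, -0.013, 0.047], [0.015, -0.141, -0.99, 1.139], [0.0, 0.0, 0.0, 1.0]]
scene 55.229914046585705 [[0.589, 0.532, -0.608, 1.128], [0.808, -0.37, 0.459, -0.412], [0.02, -0.761, -0.648, 0.708], [0.0, 0.0, 0.0, 1.0]]
{'time_s': 0.1, 'q': array([-1.39331264e+00,  1.81491710e-01,  1.60790848e+00,  3.84295179e-05,
        1.35377254e+00, -2.06322197e-01]), 'dq': array([-0.0012286 , -0.00220961, -0.00079505,  0.00058335,  0.00179963,
        0.00149054]), 'joint_efforts': array([-2.95635646e-04, -4.45880342e+01, -3.52234447e+01, -3.62508990e-04,
        4.17286850e-03,  9.94440050e-07]), 'eef_pos': array([ 0.21524385, -0.53270904,  0.25545993]), 'eef_rot': array([-7.89684711e-04,  9.81643555e-01,  1.90723115e-01,  3.01501605e-05]), 'wrist_force': array([ 0.3969865 , -0.69374168,  0.67292623]), 'torque': array([-0.01390161,  0.04012991, -0.01267203]), 'grasp_force': 0.0, 'opening': 1.001913463663231}
```

View pics/top.png

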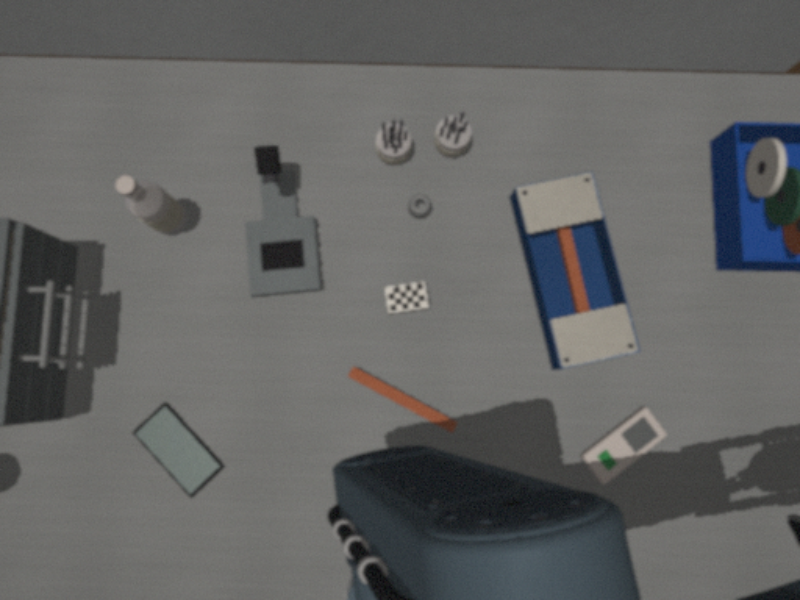

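View pics/scene.png

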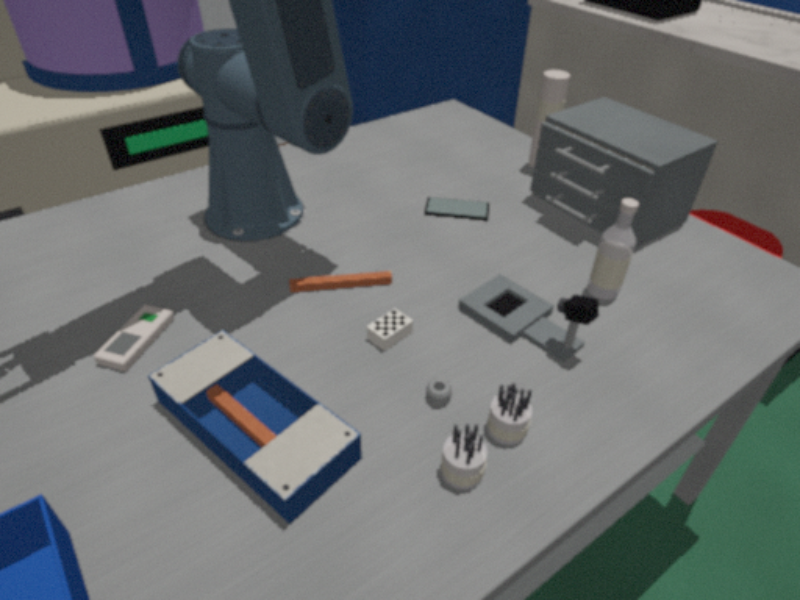

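The top view shows the chequered block at (407,297), the fixture pocket at (282,255) with its camera at (267,160), and the covered box at (575,270). The pots are at (394,140) and (453,133), the collet at (420,205), the bottle at (145,200), the phone at (178,450) and the meter at (625,445).

Stick candidates:
- a bar on the table at (402,398)
- a bar in the covered box at (573,270)
- a red piece in the open bin at (793,238)

The one in the covered box fits: it lies on the floor with both ends under white covers. I'll confirm that with a crop and measure.

```bash
python3 - <<'E'
from h import *
c=load('top'); img=c['img']; P=pts(c)
cr=img[100:250,310:512]; cv2.imwrite('pics/crop.png',cv2.resize(cr[:,:,::-1],None,fx=3.9,fy=3.9,interpolation=cv2.INTER_CUBIC))
hsv=cv2.cvtColor(img,cv2.COLOR_RGB2HSV)
def rect(mask,z,name,minA=30):
    cs,_=cv2.findContours(mask.astype(np.uint8),cv2.RETR_EXTERNAL,cv2.CHAIN_APPROX_NONE)
    for k in cs:
        if cv2.contourArea(k)<minA: continue
        w=onplane(c,k[:,0,:],z)[:,:2]
        (x,y),(a,b),t=cv2.minAreaRect((w*1000).astype(np.float32))
        print(name,'px',k[:,0].mean(0).round(),'ctr',round(x),round(y),'size',round(a),round(b),'ang',round(t,1), 'z',np.median(P[k[:,0,1],k[:,0,0],2]).round(3))
red=((hsv[...,0]<14)&(hsv[...,1]>110)&(hsv[...,2]>60)); rect(red,0.022,'red')
roi=lambda x0,y0,x1,y1:np.pad(np.ones((int((y1-y0)/1.5625),int((x1-x0)/1.5625)),bool),((int(y0/1.5625),384-int(y0/1.5625)-int((y1-y0)/1.5625)),(int(x0/1.5625),512-int(x0/1.5625)-int((x1-x0)/1.5625))))
g=img.max(2).astype(int)
print('pix',img[190,260],img[163,180],img[130,360],img[180,220],img[140,185])
h=P[...,2]
rect(cv2.morphologyEx(((h>0.018)&(h<0.05)&roi(370,265,445,330)).astype(np.uint8),cv2.MORPH_CLOSE,np.ones((5,5))),0.03,'block-depth')
m=roi(370,265,445,330)&((g>150)|(g<60)); rect(cv2.morphologyEx(m.astype(np.uint8),cv2.MORPH_CLOSE,np.ones((5,5))),0.03,'block-col')
rect(roi(250,225,315,285)&(g<60),0.022,'pocket-rim')
rect(roi(240,212,330,305)&(h>0.015)&(h<0.035),0.022,'plate')
m=roi(490,160,660,380)&(h>0.045)&(h<0.075); 
rect(cv2.morphologyEx(m.astype(np.uint8),cv2.MORPH_CLOSE,np.ones((5,5))),0.059,'well')
m=roi(490,160,660,380)&(g>140); rect(m,0.059,'cover')
for n,(x,y) in dict(A=(394,140),B=(453,133),col=(420,205),bot=(125,185),cam=(267,160)).items():
    print(n,P[int(y/1.5625),int(x/1.5625)].round(3))
E
```

```text
red px [258. 255.] ctr 346 23 size 196 19 ang 62.4 z 0.021
red px [366. 172.] ctr 573 -269 size 150 21 ang 12.0 z 0.023
red px [507. 151.] ctr 637 -659 size 48 24 ang 5.5 z 0.041
pix [133 129 123] [31 33 30] [154 147 138] [119 119 117] [102 104 103]
block-depth px [260. 190.] ctr 518 19 size 47 70 ang 9.3 z 0.031
block-col px [260. 190.] ctr 518 20 size 46 71 ang 8.6 z 0.031
pocket-rim px [180. 163.] ctr 589 236 size 46 70 ang 6.6 z 0.014
plate px [181. 161.] ctr 595 235 size 146 121 ang 6.8 z 0.023
well px [369. 173.] ctr 568 -264 size 316 141 ang 13.1 z 0.06
cover px [375. 199.] ctr 524 -275 size 222 126 ang 13.9 z 0.059
cover px [358. 128.] ctr 682 -238 size 79 128 ang 13.2 z 0.061
A [0.779 0.045 0.083]
B [ 0.804 -0.055  0.051]
col [ 0.688 -0.001  0.003]
bot [0.654 0.439 0.203]
cam [0.727 0.252 0.116]
```

View pics/crop.png

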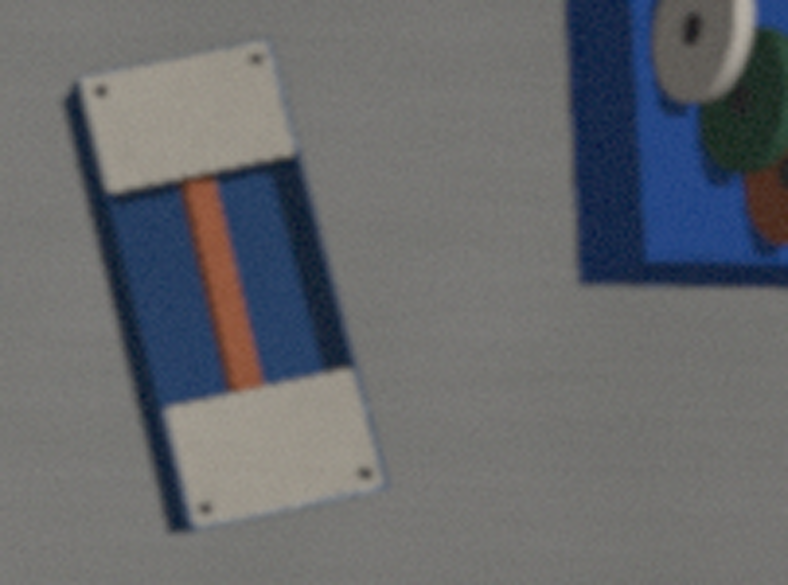

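The crop confirms it: the bar at (222,290) runs under both covers, while the bin's red piece at (770,210) is a round disc. I'll set up the move calculation.

```bash
cat >> h.py <<'E'
def rel(p,yaw,tilt=0,o=None):
    """tool y at yaw deg (world), fingers down, tilted about tool y by tilt deg; prints shift m, rotvec deg"""
    from scipy.spatial.transform import Rotation as r
    o=o or ctrl.get_obs(); R0=R(o['eef_rot']); a=np.radians(yaw)
    y=np.array([np.cos(a),np.sin(a),0]); z=np.array([0,0,-1.]); Rt=np.c_[np.cross(y,z),y,z]@r.from_euler('y',tilt,degrees=True).as_matrix()
    s=R0.T@(np.asarray(p)-o['eef_pos']); v=np.degrees(r.from_matrix(R0.T@Rt).as_rotvec())
    print('rel',s.round(4),v.round(2)); return s,v
E
python3 - <<'E'
from h import *
o=ctrl.get_obs(); print(R(o['eef_rot']).round(3)); c=ctrl.camera('wrist'); print(c['fovy'],c['cx'],c['cy'],np.array(c['T_tool_cam']).round(3))
rel([.518,.019,.20],9); rel([.50,.019,.22],9)
E
```

```text
[[ 0.927  0.374 -0.   ]
 [ 0.374 -0.927  0.002]
 [ 0.    -0.002 -1.   ]]
65.70646984690485 259.38591369907607 191.6572565441219 [[-0.001 -0.947 -0.321  0.083]
 [ 1.    -0.    -0.001 -0.   ]
 [ 0.    -0.321  0.947 -0.117]
 [ 0.     0.     0.     1.   ]]
rel [ 0.4873 -0.3982  0.0563] [-5.000e-02 -6.000e-02 -7.701e+01]
rel [ 0.4706 -0.405   0.0363] [-5.000e-02 -6.000e-02 -7.701e+01]
```

Emit:
{"op": "servo_tool", "data": {
  "series": "-1 0.487 -0.398 0.056 0 0 -77;-1 0.487 -0.398 0.056 0 0 -77;-1 0.487 -0.398 0.056 0 0 -77;-1 0.487 -0.398 0.056 0 0 -77;-1 0.487 -0.398 0.056 0 0 -77;-1 0.487 -0.398 0.056 0 0 -77;-1 0.487 -0.398 0.056 0 0 -77;-1 0.487 -0.398 0.056 0 0 -77;-1 0.487 -0.398 0.056 0 0 -77;-1 0.487 -0.398 0.056 0 0 -77;-1 0.487 -0.398 0.056 0 0 -77;-1 0.487 -0.398 0.056 0 0 -77"
}}

```text
time_s: 1.15
eef_pos: [0.4554, -0.0945, 0.2119]
eef_rot: [0.0, 0.648, 0.762, 0.0]
wrist_force: [1.2, -0.8, 0.5]
opening: 1.003
grasp_force: 0.0
```

```bash
python3 - <<'E'
from h import *
rel([.518,.019,.20],9)
E
```

```text
rel [0.1019 0.0801 0.0119] [0.02 0.01 0.28]
```

Emit:
{"op": "servo_tool", "data": {
  "series": "-1 0.09 0.071 0.012 0 0 0;-1 0.09 0.071 0.012 0 0 0;-1 0.09 0.071 0.012 0 0 0;-1 0.09 0.071 0.012 0 0 0;-1 0.09 0.071 0.012 0 0 0;-1 0.09 0.071 0.012 0 0 0"
}}

```text
time_s: 1.65
eef_pos: [0.5106, 0.0034, 0.1996]
eef_rot: [-0.0, 0.649, 0.761, -0.0]
wrist_force: [-0.3, -0.5, 0.1]
opening: 0.999
grasp_force: 0.0
```

```bash
python3 - <<'E'
from h import *
c=grab('wrist'); rel([.518,.019,.20],9)
cv2.imwrite('pics/w1.png',cv2.resize(c['img'][:,:,::-1],(800,600)))
E
```

```text
rel [ 0.0149  0.0099 -0.0002] [-0.04  0.01 -0.04]
```

View pics/w1.png

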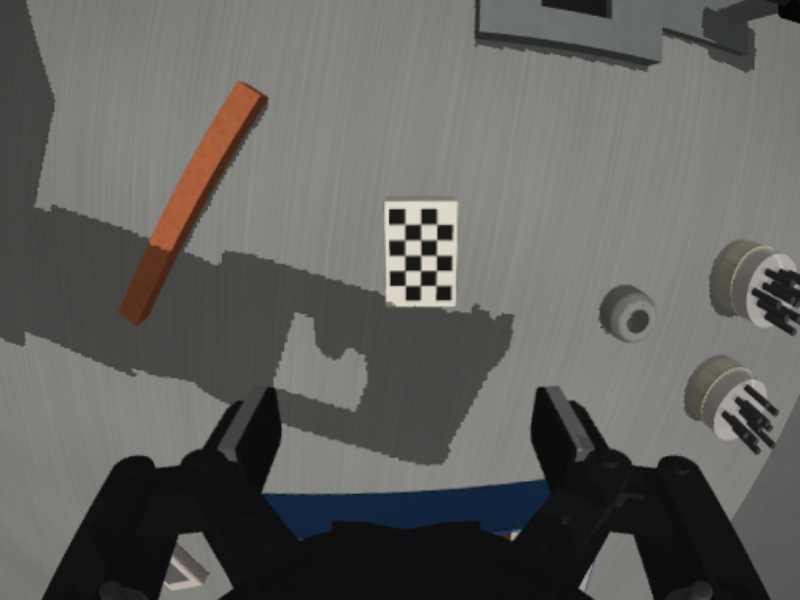

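The wrist view shows the block top at (421,252), square to the fingers within about a degree, with the fixture at the top right (580,25). I'll measure the block from its depth.

```bash
cat >> h.py <<'E'
def dep(c,z0,z1,box,zp,name,show=True):
    P=pts(c); h=P[...,2]; m=(h>z0)&(h<z1)&(P[...,0]>box[0])&(P[...,0]<box[1])&(P[...,1]>box[2])&(P[...,1]<box[3])
    m=cv2.morphologyEx(m.astype(np.uint8),cv2.MORPH_OPEN,np.ones((3,3)))
    cs,_=cv2.findContours(m,cv2.RETR_EXTERNAL,cv2.CHAIN_APPROX_NONE); k=max(cs,key=cv2.contourArea)
    w=onplane(c,k[:,0,:],zp)[:,:2]; r=cv2.minAreaRect((w*1000).astype(np.float32)); print(name,np.round(r[0],1),np.round(r[1],1),round(r[2],1),'z',np.median(h[m>0]).round(4)); return r
E
python3 - <<'E'
from h import *
c=load('wrist')
dep(c,.022,.04,(.46,.58,-.04,.08),.03,'block')
g=c['img'].max(2); P=pts(c)
m=((g>150)&(np.hypot(P[...,0]-.518,P[...,1]-.019)<.06)).astype(np.uint8)
m=cv2.morphologyEx(m,cv2.MORPH_CLOSE,np.ones((15,15))); cs,_=cv2.findContours(m,0,cv2.CHAIN_APPROX_NONE);k=max(cs,key=cv2.contourArea)
print(cv2.minAreaRect((onplane(c,k[:,0],.03)[:,:2]*1000).astype(np.float32)))
o=ctrl.get_obs();print(o['eef_pos']); rel([.518,.019,.036],9)
E
```

```text
block [517.3  21.4] [46.  69.7] 9.4 z 0.0298
((517.4000244140625, 20.5688419342041), (45.81277084350586, 69.7820816040039), 8.996731758117676)
[0.51052733 0.00278737 0.19978827]
rel [0.0149 0.01   0.1638] [-0.04  0.01 -0.04]
```

Emit:
{"op": "servo_tool", "data": {
  "series": "-1 0.0167 0.0096 0.03 0 0 0;-1 0.0167 0.0096 0.06 0 0 0;-1 0.0167 0.0096 0.09 0 0 0;-1 0.0167 0.0096 0.11 0 0 0;-1 0.0167 0.0096 0.12 0 0 0;-1 0.0167 0.0096 0.12 0 0 0;-1 0.0167 0.0096 0.12 0 0 0"
}}

```text
time_s: 2.28
eef_pos: [0.518, 0.0205, 0.0805]
eef_rot: [0.0, 0.65, 0.76, -0.0]
wrist_force: [-0.1, -0.5, 0.4]
opening: 1.003
grasp_force: 0.0
```

```bash
python3 - <<'E'
from h import *
print(ctrl.get_obs()['eef_pos']); rel([.5174,.0208,.036],9.2)
E
```

```text
[0.51798003 0.02048159 0.08045203]
rel [ 0.0004 -0.0005  0.0445] [ 0.   0.  -0.3]
```

Emit:
{"op": "servo_tool", "data": {
  "series": "-1 0 0 0.025 0 0 0;-1 0 0 0.044 0 0 0;-1 0 0 0.044 0 0 0;0.2 0 0 0.044 0 0 0;1 0 0 0.044 0 0 0;1 0 0 0.044 0 0 0;1 0 0 0.044 0 0 0;1 0 0 0.044 0 0 0;1 0 0 0.044 0 0 0;1 0 0 0.044 0 0 0"
}}

```text
time_s: 3.12
eef_pos: [0.5194, 0.0211, 0.0381]
eef_rot: [0.001, 0.649, 0.76, 0.001]
wrist_force: [-1.5, -0.8, 6.5]
opening: 0.524
grasp_force: 62.8
```

```bash
python3 - <<'E'
from h import *
rel([.580,.120,.17],6.6)
E
```

```text
rel [ 0.088   0.0758 -0.1318] [0.18 0.07 2.4 ]
```

Emit:
{"op": "servo_tool", "data": {
  "series": "1 0 0 -0.03 0 0 0;1 0 0 -0.07 0 0 0;1 0.02 0.02 -0.1 0 0 2.4;1 0.05 0.045 -0.132 0 0 2.4;1 0.075 0.065 -0.132 0 0 2.4;1 0.088 0.076 -0.132 0 0 2.4;1 0.088 0.076 -0.132 0 0 2.4;1 0.088 0.076 -0.132 0 0 2.4;1 0.088 0.076 -0.132 0 0 2.4"
}}

```text
time_s: 3.87
eef_pos: [0.5784, 0.1199, 0.1677]
eef_rot: [-0.0, 0.665, 0.747, -0.001]
wrist_force: [-1.2, -0.0, -2.5]
opening: 0.523
grasp_force: 62.8
```

```bash
python3 - <<'E'
from h import *
c=grab('wrist'); print(c['obs']['eef_pos'],c['obs']['opening'])
cv2.imwrite('pics/w2.png',cv2.resize(c['img'][:,:,::-1],(800,600)))
g=c['img'].max(2); P=pts(c); near=np.hypot(P[...,0]-.589,P[...,1]-.236)
for th in (50,70):
    m=((g<th)&(near<.06)&(P[...,2]<.03)).astype(np.uint8)
    cs,_=cv2.findContours(m,0,cv2.CHAIN_APPROX_NONE);k=max(cs,key=cv2.contourArea)
    for z in (.012,.022): print(th,z,cv2.minAreaRect((onplane(c,k[:,0],z)[:,:2]*1000).astype(np.float32)))
dep(c,.017,.027,(.50,.68,.14,.33),.022,'plate')
m=((P[...,2]<.0165)&(near<.05)).astype(np.uint8); m=cv2.morphologyEx(m,cv2.MORPH_OPEN,np.ones((3,3)));cs,_=cv2.findContours(m,0,cv2.CHAIN_APPROX_NONE);k=max(cs,key=cv2.contourArea)
for z in (.012,.022): print('depth pocket',z,cv2.minAreaRect((onplane(c,k[:,0],z)[:,:2]*1000).astype(np.float32)))
E
```

```text
[0.57840724 0.11993391 0.16774627] 0.5229172475542679
50 0.012 ((588.559814453125, 237.49957275390625), (50.18141555786133, 75.67142486572266), 6.563518047332764)
50 0.022 ((587.830810546875, 236.225830078125), (48.34425735473633, 72.90106201171875), 6.563494682312012)
70 0.012 ((588.386474609375, 237.53787231445312), (51.60226058959961, 76.17242431640625), 6.731783390045166)
70 0.022 ((587.6636962890625, 236.2626953125), (49.713035583496094, 73.38370513916016), 6.731820583343506)
plate [587.6 236. ] [130.4 120.2] 7.0 z 0.0219
depth pocket 0.012 ((588.0350341796875, 236.85484313964844), (50.807247161865234, 75.30072784423828), 6.7615065574646)
depth pocket 0.022 ((587.3253173828125, 235.6046905517578), (48.947139739990234, 72.54393005371094), 6.761484146118164)
```

View pics/w2.png

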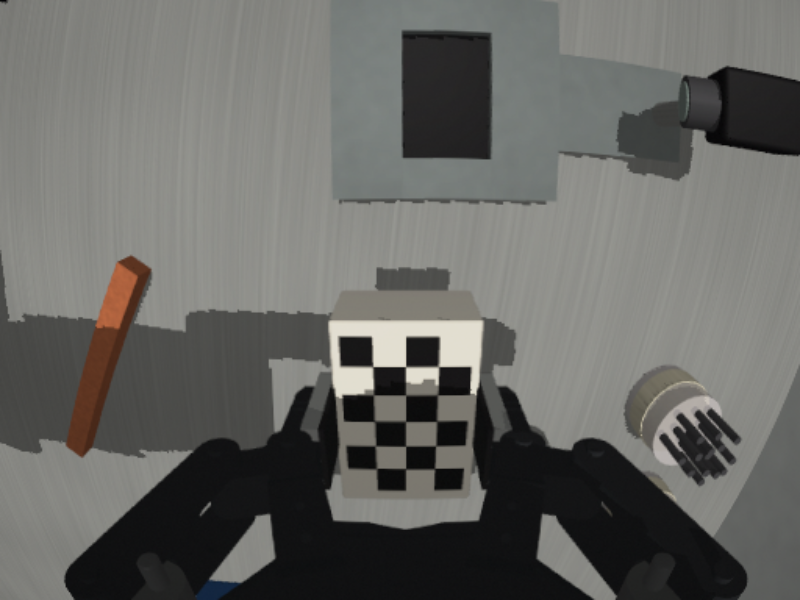

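The pocket is at (447,95) in the wrist view and the held block's chequered top at (406,405), sitting centred between the pads. Next I'll measure the block in the hand with the same camera so calibration errors cancel.

```bash
python3 - <<'E'
from h import *
c=load('wrist'); P=pts(c); p=c['obs']['eef_pos']
print(np.median(P[232:316:6,230:290:6,2]))
g=c['img'].min(2); z=np.median(P[232:316:6,230:290:6,2])
near=np.hypot(P[...,0]-p[0],P[...,1]-p[1])
m=((P[...,2]>z-.004)&(P[...,2]<z+.004)&(near<.06)).astype(np.uint8)
v,u=np.nonzero(m); Q=P[v,u]; A=np.c_[Q[:,:2]-p[:2],np.ones(len(Q))]; print('plane',np.linalg.lstsq(A,Q[:,2],rcond=None)[0])
hsv=cv2.cvtColor(c['img'],cv2.COLOR_RGB2HSV)
m2=m&(g>95).astype(np.uint8); m2=cv2.morphologyEx(m2,cv2.MORPH_CLOSE,np.ones((25,25)));m2=cv2.morphologyEx(m2,cv2.MORPH_OPEN,np.ones((9,9)))
for mm in (m,m2):
    cs,_=cv2.findContours(mm,0,cv2.CHAIN_APPROX_NONE);k=max(cs,key=cv2.contourArea); print(cv2.boundingRect(k))
    r=cv2.minAreaRect((onplane(c,k[:,0],z)[:,:2]*1000).astype(np.float32)); print(r,'minus tcp',np.array(r[0])-p[:2]*1000)
for zz in (.09,.055): rel([.5876,.2361,zz],6.9)
E
```

```text
0.15961896309373674
plane [-0.00131638 -0.00304047  0.15947905]
(188, 201, 144, 119)
((578.1193237304688, 120.38371276855469), (71.887451171875, 71.40584564208984), 6.579190731048584) minus tcp [-0.28791956  0.44980147]
(210, 201, 99, 119)
((577.6771850585938, 120.328369140625), (46.19108200073242, 71.40730285644531), 6.552992820739746) minus tcp [-0.73005823  0.39445784]
rel [0.1147 0.0226 0.0775] [-0.08  0.01 -0.34]
rel [0.1147 0.0227 0.1125] [-0.08  0.01 -0.34]
```

Emit:
{"op": "servo_tool", "data": {
  "series": "1 0.035 0.007 0 0 0 -0.3;1 0.075 0.015 0.0 0 0 -0.3;1 0.1 0.02 0.02 0 0 -0.3;1 0.114 0.023 0.05 0 0 -0.3;1 0.114 0.023 0.08 0 0 -0.3;1 0.114 0.023 0.0995 0 0 -0.3;1 0.114 0.023 0.0995 0 0 -0.3;1 0.114 0.023 0.0995 0 0 -0.3;1 0.114 0.023 0.0995 0 0 -0.3"
}}

```text
time_s: 4.67
eef_pos: [0.5899, 0.2354, 0.0699]
eef_rot: [0.001, 0.664, 0.748, 0.001]
wrist_force: [-0.3, 0.4, -1.4]
opening: 0.519
grasp_force: 62.6
```

```bash
python3 - <<'E'
from h import *
rel([.5882,.2357,.050],6.9)
E
```

```text
rel [ 0.0005 -0.0017  0.0199] [ 0.1  -0.01 -0.08]
```

Emit:
{"op": "servo_tool", "data": {
  "series": "1 0.0005 -0.0017 0.003 0 0 0;1 0.0005 -0.0017 0.006 0 0 0;1 0.0005 -0.0017 0.009 0 0 0;1 0.0005 -0.0017 0.012 0 0 0;1 0.0005 -0.0017 0.015 0 0 0;1 0.0005 -0.0017 0.017 0 0 0;1 0.0005 -0.0017 0.017 0 0 0"
}}

```text
time_s: 5.25
eef_pos: [0.5867, 0.2363, 0.0507]
eef_rot: [-0.0, 0.663, 0.748, -0.0]
wrist_force: [0.4, 0.5, -2.1]
opening: 0.521
grasp_force: 62.7
```

Emit:
{"op": "servo_tool", "data": {
  "series": "1 0 0 0.001 0 0 0;1 0 0 0.001 0 0 0;-1 0 0 0.001 0 0 0;-1 0 0 0.001 0 0 0;-1 0 0 0.001 0 0 0;-1 0 0 0.001 0 0 0;-1 0 0 0 0 0 0;-1 0 0 -0.03 0 0 0;-1 0 0 -0.07 0 0 0;-1 -0.04 0 -0.11 0 0 0;-1 -0.08 0 -0.12 0 0 0;-1 -0.1 0 -0.12 0 0 0"
}}

```text
time_s: 6.25
eef_pos: [0.6015, 0.1362, 0.1763]
eef_rot: [0.003, 0.663, 0.749, 0.002]
wrist_force: [0.9, -0.7, -0.0]
opening: 1.001
grasp_force: 0.0
```

Emit:
{"op": "servo_tool", "data": {
  "series": "-1 0 0 0 0 0 0;-1 0 0 0 0 0 0;-1 0 0 0 0 0 0"
}}

```text
time_s: 6.5
eef_pos: [0.5989, 0.1373, 0.1712]
eef_rot: [-0.0, 0.664, 0.748, -0.0]
wrist_force: [0.1, 0.2, 0.3]
opening: 1.001
grasp_force: 0.0
```

```bash
python3 - <<'E'
from h import *
c=grab('wrist'); P=pts(c); p=c['obs']['eef_pos']; print(p)
near=np.hypot(P[...,0]-.588,P[...,1]-.236)
m=((P[...,2]>.032)&(near<.05)).astype(np.uint8); m=cv2.morphologyEx(m,cv2.MORPH_OPEN,np.ones((3,3)))
v,u=np.nonzero(m); Q=P[v,u]; Q=Q[Q[:,2]>.038]; print('z',np.percentile(Q[:,2],[5,50,95]),'plane',np.linalg.lstsq(np.c_[Q[:,:2]-[.588,.236],np.ones(len(Q))],Q[:,2],rcond=None)[0])
dep(c,.036,.05,(.53,.65,.18,.3),.042,'block'); dep(c,.017,.05,(.50,.68,.14,.33),.022,'plate')
rel([.568,-.264,.24],-77)
E
```

```text
[0.59887122 0.13726139 0.17121071]
z [0.04069641 0.04192504 0.04316188] plane [ 0.00221165 -0.0234268   0.04254621]
block [587.1 235.6] [46.2 69.2] 7.1 z 0.0419
plate [587.7 236.5] [130.3 119.4] 6.8 z 0.0221
rel [-0.3952 -0.0788 -0.0693] [-7.000e-02  2.000e-02  8.391e+01]
```

The block is seated: its top is at 42 mm, within 1 mm of the pocket centre and 0.3° of square. Moving on to the box.

Emit:
{"op": "servo_tool", "data": {
  "series": "-1 -0.395 -0.079 -0.06 0 0 84;-1 -0.395 -0.079 -0.06 0 0 84;-1 -0.395 -0.079 -0.06 0 0 84;-1 -0.395 -0.079 -0.06 0 0 84;-1 -0.395 -0.079 -0.06 0 0 84;-1 -0.395 -0.079 -0.06 0 0 84;-1 -0.395 -0.079 -0.06 0 0 84;-1 -0.395 -0.079 -0.06 0 0 84;-1 -0.395 -0.079 -0.06 0 0 84;-1 -0.395 -0.079 -0.06 0 0 84;-1 -0.395 -0.079 -0.06 0 0 84;-1 -0.395 -0.079 -0.06 0 0 84"
}}

```text
time_s: 7.55
eef_pos: [0.5682, -0.2656, 0.2308]
eef_rot: [-0.0, 0.994, 0.108, -0.0]
wrist_force: [-0.4, -0.0, -0.4]
opening: 1.001
grasp_force: 0.0
```

Emit:
{"op": "servo_tool", "data": {
  "series": "-0.3 0 0 0 0 0 0;-0.3 0 0 0 0 0 0;-0.3 0 0 0 0 0 0;-0.3 0 0 0 0 0 0"
}}

```text
time_s: 7.88
eef_pos: [0.5684, -0.2634, 0.2311]
eef_rot: [-0.0, 0.993, 0.114, -0.0]
wrist_force: [-0.9, -0.4, 0.5]
opening: 0.653
grasp_force: 0.0
```

```bash
cat > well.py <<'E'
from h import *
c=grab('wrist'); P=pts(c); p=c['obs']['eef_pos']; print(p,'opening',c['obs']['opening']); rel(p,-77)
hsv=cv2.cvtColor(c['img'],cv2.COLOR_RGB2HSV)
red=((hsv[...,0]<14)&(hsv[...,1]>100)&(hsv[...,2]>40)&(np.hypot(P[...,0]-.57,P[...,1]+.265)<.12)).astype(np.uint8)
red=cv2.morphologyEx(red,cv2.MORPH_OPEN,np.ones((3,3)))
top=red&((P[...,2]>.0195)&(P[...,2]<.03)).astype(np.uint8)
a=np.radians(13.1); ux=np.array([np.cos(a),np.sin(a)]); uy=np.array([-ux[1],ux[0]]); W0=np.array([.568,-.264])
v,u=np.nonzero(top); Q=P[v,u]; L=(Q[:,:2]-W0)@np.c_[ux,uy]*1000
print('stick z',np.median(Q[:,2]),'well-x range',np.percentile(L[:,0],[.5,99.5]),'y med',np.median(L[:,1]),'slope',np.polyfit(L[:,0],L[:,1],1), 'yw',np.percentile(L[:,1],[2,98]))
cv2.imwrite('pics/'+__import__('sys').argv[1],cv2.resize(c['img'][:,:,::-1],(800,600)))
cov=((P[...,2]>.053)&(P[...,2]<.066)&(c['img'].min(2)>90)).astype(np.uint8)
C=(P[...,:2]-W0)@np.c_[ux,uy]*1000
for s in (1,-1):
    q=C[(cov>0)&(s*C[...,0]>60)&(s*C[...,0]<170)&(abs(C[...,1])<90)]
    if len(q): print('cover',s,len(q),np.percentile(q,[1,99],axis=0).round(1).tolist())
E
python3 well.py w3.png
```

```text
[ 0.56838388 -0.26339529  0.2311215 ] opening 0.6527583819803081
rel [ 0.0001 -0.0002  0.0001] [-0.02  0.01  0.05]
stick z 0.02367809194292092 well-x range [-91.03229394  73.75894938] y med -6.359092197557486 slope [-0.01703697 -6.47463252] yw [-16.08118034   2.86722275]
cover 1 11186 [[76.1, -65.5], [156.4, 65.3]]
cover -1 5662 [[-154.8, -60.9], [-75.3, 60.0]]
```

View pics/w3.png

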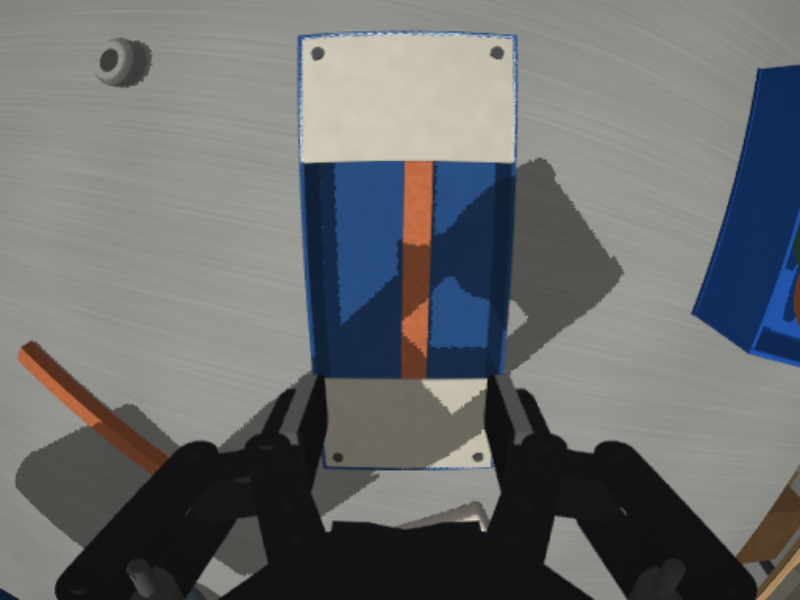

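The stick is in view at (417,270), between covers at (408,95) and (405,420), with its top at 24 mm. It's 1° off the box axis and 7 mm to the side. I'll grip it at box x = +30, slide it toward −x, then tilt the +x end up.

```bash
python3 - <<'E'
from h import *
rel([.5988,-.2640,.09],-77.9); rel([.5988,-.2640,.032],-77.9)
E
```

```text
rel [0.0296 0.0073 0.1412] [-0.02  0.01  0.95]
rel [0.0296 0.0074 0.1992] [-0.02  0.01  0.95]
```

Emit:
{"op": "servo_tool", "data": {
  "series": "-0.3 0.03 0.0075 0.035 0 0 0.9;-0.3 0.03 0.0075 0.07 0 0 0.9;-0.3 0.03 0.0075 0.1 0 0 0.9;-0.3 0.03 0.0075 0.13 0 0 0.9;-0.3 0.03 0.0075 0.141 0 0 0.9;-0.3 0.03 0.0075 0.141 0 0 0.9;-0.3 0.03 0.0075 0.141 0 0 0.9;-0.3 0.03 0.0075 0.141 0 0 0.9"
}}

```text
time_s: 8.6
eef_pos: [0.6005, -0.266, 0.093]
eef_rot: [0.001, 0.995, 0.105, 0.001]
wrist_force: [0.6, -0.3, 0.2]
opening: 0.651
grasp_force: 0.0
```

```bash
python3 - <<'E'
from h import *
rel([.5988,-.2640,.033],-77.9)
E
```

```text
rel [-0.0014 -0.0024  0.06  ] [ 0.16 -0.15 -0.08]
```

Emit:
{"op": "servo_tool", "data": {
  "series": "-0.3 -0.001 -0.001 0.02 0 0 0;-0.3 -0.001 -0.001 0.04 0 0 0;-0.3 -0.001 -0.001 0.053 0 0 0;-0.3 -0.001 -0.001 0.058 0 0 0;-0.3 -0.001 -0.001 0.058 0 0 0;-0.3 -0.001 -0.001 0.058 0 0 0"
}}

```text
time_s: 9.1
eef_pos: [0.5987, -0.2649, 0.0338]
eef_rot: [0.001, 0.995, 0.104, 0.001]
wrist_force: [0.1, 0.7, -0.5]
opening: 0.652
grasp_force: 0.0
```

Emit:
{"op": "servo_tool", "data": {
  "series": "0.3 0 0 0.001 0 0 0;1 0 0 0.001 0 0 0;1 0 0 0.001 0 0 0;1 0 0 0.001 0 0 0;1 0 0 0.001 0 0 0;1 0 0 0.001 0 0 0;1 0 0 0.001 0 0 0;1 0 0 0.001 0 0 0"
}}

```text
time_s: 9.77
eef_pos: [0.5984, -0.2647, 0.0323]
eef_rot: [0.0, 0.995, 0.104, 0.001]
wrist_force: [-1.4, 0.6, 5.1]
opening: 0.214
grasp_force: 62.2
```

Emit:
{"op": "servo_tool", "data": {
  "series": "1 0 0 -0.003 0 0 0;1 -0.008 0 -0.003 0 0 0;1 -0.016 0 -0.003 0 0 0;1 -0.022 0 -0.003 0 0 0;1 -0.027 0 -0.003 0 0 0;1 -0.027 0 -0.003 0 0 0;1 -0.027 0 -0.003 0 0 0"
}}

```text
time_s: 10.35
eef_pos: [0.5709, -0.2701, 0.0343]
eef_rot: [-0.0, 0.995, 0.104, -0.0]
wrist_force: [-0.9, -0.1, -0.8]
opening: 0.217
grasp_force: 61.4
```

```bash
python3 well.py w4.png
```

```text
[ 0.57089835 -0.27008552  0.0342906 ] opening 0.21667845215348316
rel [-0.0005 -0.0002  0.0002] [ 0.   -0.01 -1.04]
stick z 0.025708669842859494 well-x range [-48.78336582  71.32618813] y med -6.600261305569181 slope [-0.02039163 -6.16483655] yw [-16.29755855   2.90535693]
cover 1 48239 [[75.4, -65.9], [121.6, 65.4]]
```

View pics/w4.png

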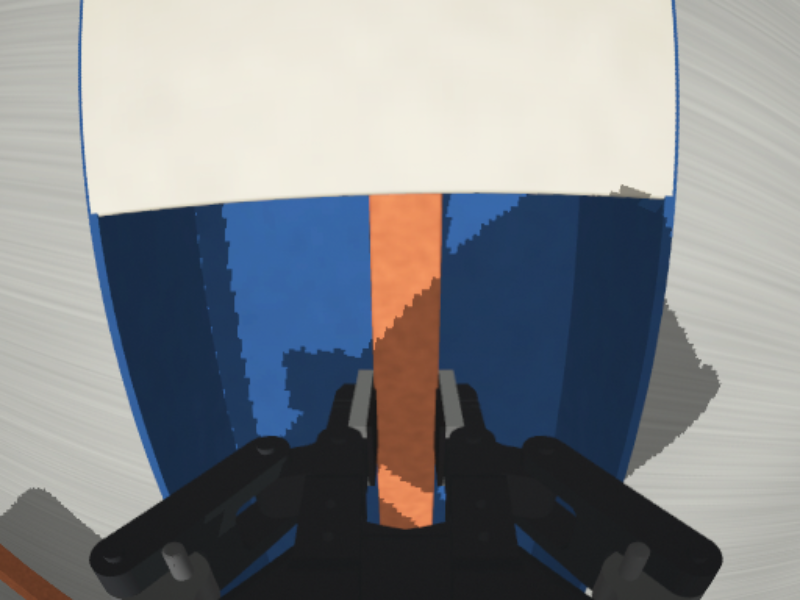

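The stick is held at (405,430) and its +x end is still under the far cover at (405,193). No wall contact yet, so I'll slide further.

Emit:
{"op": "servo_tool", "data": {
  "series": "1 -0.004 0 0 0 0 0;1 -0.008 0 0 0 0 0;1 -0.012 0 0 0 0 0;1 -0.015 0 0 0 0 0;1 -0.015 0 0 0 0 0"
}}

```text
time_s: 10.82
eef_pos: [0.556, -0.2731, 0.0343]
eef_rot: [-0.0, 0.995, 0.104, -0.0]
wrist_force: [-0.7, 0.4, -1.5]
opening: 0.218
grasp_force: 61.4
```

```bash
python3 well.py w5.png
```

```text
[ 0.55602446 -0.27309929  0.03431077] opening 0.21773833757005087
rel [-0.0003 -0.0001  0.0001] [-0.01  0.01 -1.03]
stick z 0.025720323846501914 well-x range [-63.68160764  58.62996023] y med -6.178065231890702 slope [-0.01950288 -6.02153669] yw [-15.85200862   3.34371476]
cover 1 30383 [[75.1, -64.6], [107.1, 63.6]]
cover -1 3 [[-75.0, -65.2], [-71.0, 62.9]]
```

The +x end has now emerged: it reads box x ≈ 59, so the −x end is at about −141 and the grip is about 27 mm from centre. Next I'll tilt 18° about the −x end.

Emit:
{"op": "servo_tool", "data": {
  "series": "1 0 0 -0.0023 0 0 0;1 -0.0026 0 -0.0122 0 4.5 0;1 -0.0061 0 -0.0218 0 9 0;1 -0.0102 0 -0.0312 0 13.5 0;1 -0.015 0 -0.0402 0 18 0;1 -0.015 0 -0.0402 0 18 0;1 -0.015 0 -0.0402 0 18 0"
}}

```text
time_s: 11.45
eef_pos: [0.5415, -0.2769, 0.0751]
eef_rot: [-0.016, 0.982, 0.102, 0.155]
wrist_force: [0.3, 0.5, -2.1]
opening: 0.216
grasp_force: 61.4
```

```bash
cat > stick.py <<'E'
from h import *
# stick seen in the wrist camera while held: axis points in tool frame and world
c=grab('wrist'); P=pts(c); o=c['obs']; hsv=cv2.cvtColor(c['img'],cv2.COLOR_RGB2HSV)
Tl=(P-o['eef_pos'])@R(o['eef_rot'])
m=(hsv[...,0]<14)&(hsv[...,1]>100)&(hsv[...,2]>40)&(abs(Tl[...,1])<.025)&(abs(Tl[...,2])<.06)&(c['z_map']>0)
q=Tl[m]*1000; print('n',len(q),'tool x range',np.percentile(q[:,0],[.5,99.5]),'top fit z(x)',np.polyfit(q[:,0],q[:,2],1),'y(x)',np.polyfit(q[:,0],q[:,1],1))
W=P[m]; i=q[:,0]>np.percentile(q[:,0],98); print('far end world',np.median(W[i],0),'tcp',o['eef_pos'],'F',o['wrist_force'],o['opening'])
E
python3 stick.py
```

```text
n 9062 tool x range [-50.05881111  72.43159987] top fit z(x) [5.01335810e-03 8.39140341e+00] y(x) [ 8.93166094e-05 -3.66701455e-01]
far end world [ 0.61295774 -0.261149    0.08486871] tcp [ 0.54152412 -0.27687829  0.07511123] F [ 0.26696747  0.48720315 -2.12737598] 0.21561286793601422
```

The far end is 72.4 mm ahead of the TCP, so the stick's centre is at tool x = −27.6 mm. It's parallel to the tool with no slip. I'll pull along the axis, then lift and level.

Emit:
{"op": "servo_tool", "data": {
  "series": "1 0.02 0 0.0005 0 0 0;1 0.045 0 0.0013 0 0 0;1 0.07 0 0.002 0 0 0;1 0.095 0 0.003 0 0 0;1 0.115 0 0.003 0 0 0;1 0.12 0 -0.012 0 0 0;1 0.13 0 -0.045 0 0 0;1 0.14 0 -0.08 0 0 0;1 0.15 0 -0.112 0 -6 0;1 0.152 0 -0.112 0 -12 0;1 0.152 0 -0.112 0 -18 0;1 0.152 0 -0.112 0 -18 0"
}}

```text
time_s: 12.5
eef_pos: [0.6527, -0.252, 0.2286]
eef_rot: [0.002, 0.994, 0.106, -0.002]
wrist_force: [-0.2, 0.4, -2.1]
opening: 0.218
grasp_force: 61.3
```

Emit:
{"op": "servo_tool", "data": {
  "series": "1 0 0 0 0 0 0;1 0 0 0 0 0 0;1 0 0 0 0 0 0"
}}

```text
time_s: 12.75
eef_pos: [0.6489, -0.2531, 0.2269]
eef_rot: [-0.001, 0.995, 0.104, -0.0]
wrist_force: [0.5, 1.1, -1.7]
opening: 0.216
grasp_force: 61.3
```

```bash
python3 stick.py; python3 - <<'E'
from h import *
# centre at tool x -27.6; hold with tool y at 7 deg: tool x at 97 deg
a=np.radians(97); t=np.array([.5873,.2358])+.0276*np.array([np.cos(a),np.sin(a)]); print(t)
rel([*t,.165],7); rel([*t,.24],7)
E
```

```text
n 9026 tool x range [-50.15804083  72.5297151 ] top fit z(x) [5.30139094e-03 8.45736144e+00] y(x) [ 4.02357246e-04 -4.09667997e-01]
far end world [ 0.71962403 -0.23751346  0.2143276 ] tcp [ 0.64891792 -0.25310844  0.226901  ] F [ 0.53619924  1.10504678 -1.70822567] 0.216348611993932
[0.58393641 0.26319427]
rel [ 0.0434 -0.5188  0.0628] [-5.000e-02 -3.000e-02 -8.506e+01]
rel [ 0.0434 -0.5189 -0.0122] [-5.000e-02 -3.000e-02 -8.506e+01]
```

Emit:
{"op": "servo_tool", "data": {
  "series": "1 0.043 -0.519 -0.012 0 0 -85;1 0.043 -0.519 -0.012 0 0 -85;1 0.043 -0.519 -0.012 0 0 -85;1 0.043 -0.519 -0.012 0 0 -85;1 0.043 -0.519 -0.012 0 0 -85;1 0.043 -0.519 -0.012 0 0 -85;1 0.043 -0.519 -0.012 0 0 -85;1 0.043 -0.519 -0.012 0 0 -85;1 0.043 -0.519 -0.012 0 0 -85;1 0.043 -0.519 -0.012 0 0 -85;1 0.043 -0.519 -0.012 0 0 -85;1 0.043 -0.519 -0.012 0 0 -85"
}}

```text
time_s: 13.8
eef_pos: [0.5857, 0.2437, 0.24]
eef_rot: [0.0, 0.661, 0.75, 0.001]
wrist_force: [1.2, 0.9, -2.6]
opening: 0.22
grasp_force: 61.3
```

Emit:
{"op": "servo_tool", "data": {
  "series": "1 0 0 0 0 0 0;1 0 0 0 0 0 0;1 0 0 0 0 0 0"
}}

```text
time_s: 14.05
eef_pos: [0.5863, 0.2419, 0.2396]
eef_rot: [0.0, 0.663, 0.749, -0.0]
wrist_force: [0.7, 0.3, -2.5]
opening: 0.215
grasp_force: 61.4
```

```bash
python3 - <<'E'
from h import *
rel([.5839,.2632,.160],7)
E
```

```text
rel [0.0215 0.0002 0.0796] [ 0.01  0.02 -0.07]
```

Emit:
{"op": "servo_tool", "data": {
  "series": "1 0.01 0 0.02 0 0 0;1 0.0215 0 0.04 0 0 0;1 0.0215 0 0.06 0 0 0;1 0.0215 0 0.072 0 0 0;1 0.0215 0 0.0795 0 0 0;1 0.0215 0 0.0795 0 0 0;1 0.0215 0 0.0795 0 0 0;1 0.0215 0 0.0795 0 0 0;1 0.0215 0 0.0795 0 0 0;1 0.0215 0 0.0795 0 0 0"
}}

```text
time_s: 14.88
eef_pos: [0.5846, 0.2639, 0.1615]
eef_rot: [0.001, 0.663, 0.749, 0.001]
wrist_force: [-0.3, -0.0, -1.9]
opening: 0.22
grasp_force: 61.4
```

```bash
python3 stick.py; python3 - <<'E'
from h import *
c=grab('scene'); cv2.imwrite('pics/fin.png',cv2.resize(c['img'][:,:,::-1],(800,600))); rel([.5839,.2632,.160],7); print(ctrl.get_obs()['dq'])
E
```

```text
n 9019 tool x range [-49.58073231  73.0138748 ] top fit z(x) [5.20361473e-03 8.45921337e+00] y(x) [-0.00041665 -0.26830574]
far end world [0.57545709 0.33623531 0.14910637] tcp [0.58464819 0.26388915 0.16145237] F [-0.32002097 -0.01305942 -1.90054312] 0.22002954157600138
rel [-0.0007 -0.0005  0.001 ] [ 0.07 -0.01 -0.01]
[ 0.00170908  0.00479318  0.00417814 -0.00067048 -0.00273403 -0.0023719 ]
```

View pics/fin.png

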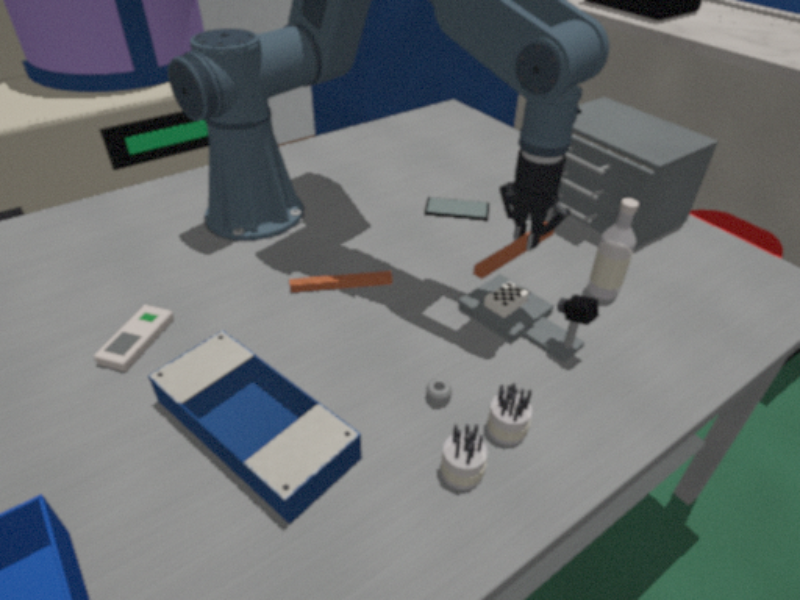

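The stick is held level at (515,250) above the seated block at (507,295), the box at (255,425) is empty, and the bystanders haven't moved.

```bash
python3 -c "
from bench import ctrl
print(ctrl.hand_in())"
```

```text
the job is handed in; nothing more can be done
None
```

I handed the job in at about 15 s with the block seated in the pocket and let go, and the stick held level, lengthwise and centred about 100 mm above it; hand-in returned no verdict.

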